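Hold a grinder bit on the spindle flat

TASK

Help your colleague, who waits across the bench with a hex key, to fit the large diamond bit to the glass grinder. With the bit still on the bench, pinch the bare spindle across its flat and turn it between your fingers until the flat faces straight out of the grinder's open front (away from the splash guard); then take the large bit, slide it down over the spindle with its collar uppermost and its set screw square on the flat, and keep it upright about 5 mm clear of the worktop. Finish while still holding the bit there, carried by the gripper alone, so that the screw can be tightened, and leave the other things on the bench where they are.

Things in the scene. Friction and masses are not known exactly. Their poses are not given: they have to be found in the camera images.
- spindle_top (a point): Glass grinder's bare vertical dark steel spindle, diameter 16 mm: this point is on its axis at its top end, 52 mm above the worktop. z is up along the axis; x points square out of the flat, and turns with the spindle. The top 4 mm is bevelled down to 11 mm diameter.
- spindle (a joint): Angle of the spindle about the vertical (rad, counter-clockwise from above is positive): 0 when its flat faces straight out of the grinder's open front. It turns endlessly in either direction against a light drag of about 0.04 N m and stays where it is left. It starts 0.5 to 1.5 rad counter-clockwise of 0.
- flat: The bright flat ground on one side of the spindle for the set screw, 12 mm wide, from 4 mm above the worktop almost to the spindle's top end. Origin on the flat's surface at mid-width, 27 mm above the worktop and 5 mm from the spindle's axis; x points square out of it, z up. Pinched across the flat the spindle measures 13 mm, across the round 16 mm.
- worktop: White grid worktop of the grinder (226 by 216 mm, 120 mm above the bench) on a blue motor housing with a black tray 260 by 250 mm; fixed to the bench. Origin on its upper surface, on the spindle's axis; z up, x towards the open front, which faces away from the robot. A clear splash guard stands 46 mm above the worktop along the rear edge (x = -122 mm) and along the rear part of both sides (y = -118 and 118 mm, from x = -124 to -44 mm).
- bit_center (a point): Large diamond bit, 40 mm high, 0.22 kg, standing on the bench collar up: the lower 26 mm is a grey grit sleeve of 36 mm diameter, the upper 14 mm a brass collar of 30 mm diameter. A bore of 18.5 mm diameter runs right through. This point is on the bore's axis, half-way up (20 mm above the underside); z is up along the bore, x points towards the set screw.
- bit_screw (a point): The large bit's black set screw, diameter 6 mm, lying radially in the collar: this point is on the collar's outside, 15 mm from the bore's axis and 33 mm above the bit's underside. Backed out, it stands 5.5 mm proud of the collar, and its tip reaches into the bore to 6 mm from the axis, so that it passes the spindle's flat (5 mm from the axis) but not its round side. Axes as those of bit_center.
- bit: The same large diamond bit; origin on the bore's axis at the underside, axes as those of bit_center.
- small_bit_center (a point): Bystander: small spare diamond bit, 20 mm diameter, 30 mm high, bore 9 mm; this point half-way up.
- foil_roll_center (a point): Bystander: roll of copper foil, 80 mm diameter, 8 mm high, lying flat; its centre.
- flux_center (a point): Bystander: white flux bottle with red cap, 48 mm diameter, 120 mm high; its centre.
- cup_center (a point): Bystander: cardboard coffee cup with white lid, 82 mm diameter at the lid, 108 mm high; its point 50 mm up.
There are look-alikes about, which are no part of the job. What is shaped like the bit but pink is not meant.

How it is judged (in metres and radians):
On the way:
1. with the bit still away from the spindle, the fingers pinch the flat and the flat faces the open front (value of joint spindle between -0.2 and 0.2 rad and contact force between the fingers and flat above 1 N and horizontal distance between bit_center and spindle_top above 0.1 m), for 0.2 s.
At the end, for the whole second after the job is handed in: Fingers hold the bit (over 1 N) round the spindle, still, upright (0.12 rad), axes within 3 mm, underside 1.5 to 10 mm above the worktop and not touching it; the set screw faces the flat (within 4 mm sideways); the flat faces the open front within 0.25 rad (value of joint spindle between -0.25 and 0.25 rad and horizontal distance between bit_center and spindle_top below 0.003 m and angle between bit's own z axis and vertical below 0.12 rad and z of bit_center in the frame of worktop between 0.0215 and 0.03 m and x of bit_screw in the frame of spindle_top above 0.008 m and y of bit_screw in the frame of spindle_top between -0.004 and 0.004 m and contact force between the fingers and bit above 1 N and contact force between bit and worktop below 0.2 N and linear speed of bit below 0.02 m/s); the arm keeps its last pose, push and grip.
It fails at once if the small spare bit is pushed more than 30 mm from its place (distance of small_bit_center from where it was at the start of the episode above 0.03 m).
It fails at once if the roll of foil is pushed more than 30 mm from its place (distance of foil_roll_center from where it was at the start of the episode above 0.03 m).
It fails at once if the flux bottle is pushed more than 30 mm from its place (distance of flux_center from where it was at the start of the episode above 0.03 m).
It fails at once if the coffee cup is pushed more than 30 mm from its place (distance of cup_center from where it was at the start of the episode above 0.03 m).
It also fails if it takes over 53 s, if anything falls off the work surface, if the arm or the gripper's body presses on something with over 40 N, if the wrist force passes 120 N, or if a joint passes its speed limit or range.

ROBOT

A 7-joint arm with a two-finger parallel gripper is mounted at the origin on the work surface. World frame = base frame: x ahead of the robot, y to its left, z up, the work surface at z = 0. Lengths are in mm, angles in rad, forces in N, time in s.
With the tool pointing down it reaches from about 425 to 800 mm from the base axis. Payload 8.3 kg.
Tool frame: the origin (TCP) lies midway between the tips of the shut fingers; the grasp point (between the pads) lies 19 mm behind it (env.grasp_offset is the distance from the TCP to the grasp point, in mm); z points along the fingers, y is the line along which they close (so a half turn about z gives the same grasp; the last joint's range is limited). The gripper opens to 85 mm and grips with 20 to 120 N. Pads are 22 mm wide; open, the fingers measure 114 mm over their backs; the gripper's body (76 mm by 85 mm) begins 54 mm behind the grasp point. The pads swing forward as they close: fully open they stand 13 mm farther back than shut.
Start: joints at [-1.396, 0.383, 0.016, 1.37, -0.006, 1.388, -0.046], TCP at [147.174, 607.405, 200.079] pointing down, gripper open.
Joint ranges: [-2.95, 2.95], [-0.25, 2.06], [-1.52, 1.56], [0.18, 2.33], [-1.44, 4.58], [0.02, 2.06], [-3.01, 3.01]. Speed limits (rad/s): [2.39, 2.39, 3.01, 3.01, 3.14, 3.14, 3.14].

INTERFACE

Orientations are given as [roll, pitch, yaw] about the fixed x, y, z axes, in that order (R = Rz(yaw) Ry(pitch) Rx(roll)).
In Python, from bench import env, eyes, nets gives the robot as it stands.
- The arm moves only by the shell command python3 -m inch 'ROWS' [FORCE]. ROWS is JSON, a list of rows, each a list of 7 numbers: the shift along the tool's x, y, z as a fraction of full scale, then the turn, a rotation vector about the tool's x, y, z as a fraction of full scale, then the opening, from 0 (shut) to 1 (fully open). A call has 1 to 20 rows; each row is the pose to reach, as a shift and turn from the pose commanded when the call began, along the tool's axes at that moment; what a row does not reach only later rows make up. Full scale, the value 1, is 0.2 m for a shift and pi/2 rad for a turn. A row lasts 1/12 s, in which the tool goes at most 41.7 mm and 7.16 degrees, less where a joint would pass 70% of its speed; a pose out of reach is approached as far as the arm can. A call with a number of a shift or a turn outside -1 to 1 is refused whole. A call with a gripper value outside its range is refused whole. The fingers move at their own pace and stop on an object; FORCE is the grip in N (left out, the last holds). Time passes only in rows, so rows that repeat a pose let the fingers close. It gives the time, the measured TCP pose, the force, the opening and the grip force at its end, in the units of the state.
- env.sense(): the state, without advancing time (a new reading comes with each control period).
- eyes.camera(name): name is "scene" or "top" or "wrist"; returns a dict with "frame" (480x640x3 uint8, blue, green, red), "fx", "fy", "cx", "cy" (pixels), "k1" (the pictures are not rectified: a ray, as slopes to the right and down, at radius r is drawn at 1 + k1 r^2 times it, then the intrinsics apply), "extrinsics" (4x4, takes a point from world to camera coordinates); the wrist camera has in their place "hand_eye" (4x4, takes a point from camera to tool coordinates, whose origin is the TCP and whose axes are the flange's). Camera axes: x right, y down, z forward; pixel columns grow to the right and rows downward; lengths in mm; the calibration is good to about 2 mm. A picture is of the moment at which its call begins: read the wrist's pose just before it. There is no depth.
- env.hand_in(): hands the job in; it is judged then, once.
Trained networks look in a picture, given as the dict that the camera call returned (one of the last four; its "shot" number tells which), for a name from the list of things; names that differ only in an ending like _2 or _b are one class to them, and where a whole thing is asked for, a point or a joint stands for the part that bears it (a point fixed in the world has none). Each returns a list of dicts, best first, with "confidence" (0 to 1); they miss things now and then, are a little off and sometimes report something else, mostly with a low value. They report only what shows in the picture. A call takes as long as a camera call. They do not tell look-alikes from the thing itself.
- nets.cut_out(name, picture): "mask" (480x640 bool, what is visible of it) and "box" ([left, top, width, height] in pixels, round what is visible of it).
- nets.pinpoint(name, picture): "point" ([column, row] in pixels: a listed point, or the origin of a listed thing).
The state is a dict: "clock": time; "joint_pos": joint angles; "joint_velocities": joint speeds; "effort": joint torques, N m; "eef_pos": TCP position; "orientation": TCP orientation; "ft_force": force on the tool from outside, world axes, zero at the start; "torque": the same for the moment, N m; "gripper_width": finger opening in mm; "gripper_force": force on a finger pad.
Only numpy, scipy, OpenCV 4.12 (cv2) and the standard library are available. Lean on these libraries where they do the work, as an engineer would, in place of code of your own. Each camera call takes 0.05 s, during which the arm holds its last target. There are 200 camera calls.

## Working session

There is one attempt and no reset: what is moved stays moved. The work goes in short steps, Python scripts to look and compute and a shell command to move; the robot and the scene stay as the last step left them, time stands still between calls to the robot, and variables do not carry over. Pictures are saved under pics/ and viewed, at most 10 in all, crops included, and the job is handed in when it is done.

```bash
ls; mkdir -p pics; cat > h.py <<'E'
import numpy as np, cv2
from scipy.spatial.transform import Rotation as Ro
from bench import env, eyes, nets
def toolT():
    s=env.sense(); T=np.eye(4); T[:3,:3]=Ro.from_euler('xyz',s['orientation']).as_matrix(); T[:3,3]=s['eef_pos']; return T
def shot(name):
    T=toolT(); c=eyes.camera(name)
    c['cw']=T@np.array(c['hand_eye']) if name=='wrist' else np.linalg.inv(np.array(c['extrinsics']))
    return c
def ray(c,p):
    q=np.array([(p[0]-c['cx'])/c['fx'],(p[1]-c['cy'])/c['fy']]); u=q.copy()
    for _ in range(20): u=q/(1+c['k1']*(u@u))
    d=c['cw'][:3,:3]@np.array([u[0],u[1],1.]); return c['cw'][:3,3],d/np.linalg.norm(d)
def onz(c,p,z):
    o,d=ray(c,p); return o+d*(z-o[2])/d[2]
def proj(c,P):
    v=np.linalg.inv(c['cw'])@np.append(P,1.); u=v[:2]/v[2]; u=u*(1+c['k1']*(u@u))
    return np.array([u[0]*c['fx']+c['cx'],u[1]*c['fy']+c['cy']])
def tri(rs):
    A=np.zeros((3,3));b=np.zeros(3)
    for o,d in rs:
        M=np.eye(3)-np.outer(d,d);A+=M;b+=M@o
    P=np.linalg.solve(A,b); return P,[np.linalg.norm((np.eye(3)-np.outer(d,d))@(P-o)) for o,d in rs]
E
python3 - <<'E'
from h import *
np.set_printoptions(precision=1,suppress=True)
print(env.sense(), env.grasp_offset)
z={'spindle_top':172,'bit_center':20,'bit_screw':33,'worktop':120,'flat':147,'small_bit_center':15,'foil_roll_center':4,'flux_center':60,'cup_center':50}
for n in ['top','scene']:
    c=shot(n); cv2.imwrite(f'pics/{n}.png',c['frame']); print(n,c['cw'][:3,3],c['k1'],c['fx'])
    for k in z:
        for r in nets.pinpoint(k,c)[:3]: print(' ',k,np.array(r['point']),round(r['confidence'],2),onz(c,r['point'],z[k]))
E
```

```text
pics
{'clock': 0.0, 'joint_pos': array([-1.4,  0.4,  0. ,  1.4, -0. ,  1.4, -0. ]), 'joint_velocities': array([ 0.,  0.,  0.,  0.,  0.,  0., -0.]), 'effort': array([ -0. , -62.8,   0.8, -37.2,   0. ,   0. ,   0. ]), 'eef_pos': array([147.1, 606.9, 199. ]), 'orientation': array([-3.1,  0. ,  2.9]), 'ft_force': array([-0.1,  0.1, -0.1]), 'torque': array([-0., -0., -0.]), 'gripper_force': 0.0, 'gripper_width': 85.27293617854517} 18.700000000000003
top [ 191.5  -12.1 1696.4] -0.0641447359288756 604.6916002652264
  spindle_top [247.6 238.7] 0.37 [536.6 133.9 172. ]
  spindle_top [452.8 243.6] 0.32 [ 499.7 -395.4  172. ]
  bit_center [456.2 244.6] 0.73 [ 527.  -443.1   20. ]
  bit_center [449.7 216.1] 0.56 [ 611.3 -432.5   20. ]
  bit_center [463.3 270.5] 0.49 [ 451.8 -455.9   20. ]
  bit_screw [450.6 223.4] 0.63 [ 586.5 -429.8   33. ]
  bit_screw [455.2 238.1] 0.49 [ 543.3 -438.7   33. ]
  bit_screw [464.2 270.3] 0.45 [ 450.3 -455.1   33. ]
  worktop [250.5 244.5] 0.92 [532.2 131.5 120. ]
  flat [245.3 238.3] 0.49 [543.7 142.3 147. ]
  small_bit_center [393.4 222.8] 0.54 [ 600.  -269.8   15. ]
  foil_roll_center [396.5 282.8] 0.59 [ 428.1 -267.2    4. ]
  flux_center [144.3 267.9] 0.87 [492.4 432.   60. ]
  cup_center [154.1 215.4] 0.95 [643.8 409.   50. ]
scene [1235.5 -776.4 1001.8] -0.17259375775818864 583.4418502169295
  spindle_top [365.9 192.8] 0.56 [530.7 136.5 172. ]
  bit_center [154.3 358.4] 0.67 [ 459.8 -462.8   20. ]
  bit_center [182.4 371.3] 0.52 [ 530.1 -440.7   20. ]
  bit_screw [185.7 374.7] 0.62 [ 551.2 -445.6   33. ]
  bit_screw [158.5 348.4] 0.52 [ 454.3 -444.8   33. ]
  small_bit_center [269.2 346.2] 0.7 [ 607.7 -266.3   15. ]
  small_bit_center [420.7 179.1] 0.32 [471.1 477.8  15. ]
  foil_roll_center [218.8 307.9] 0.73 [ 432.7 -264.3    4. ]
  flux_center [419.2 177.6] 0.55 [498.4 423.8  60. ]
  cup_center [461.4 201.4] 0.73 [643.8 424.3  50. ]
```

```bash
python3 - <<'E'
import cv2,numpy as np
t=cv2.imread('pics/top.png');s=cv2.imread('pics/scene.png')
a=cv2.resize(s[140:420,110:510],(800,560),interpolation=cv2.INTER_CUBIC)
b=t[190:300,370:490]; b=cv2.resize(b,(600,550),interpolation=cv2.INTER_CUBIC)
cv2.imwrite('pics/s1.png',a);cv2.imwrite('pics/t1.png',b)
E
```

```text
(no output)
```

View pics/s1.png

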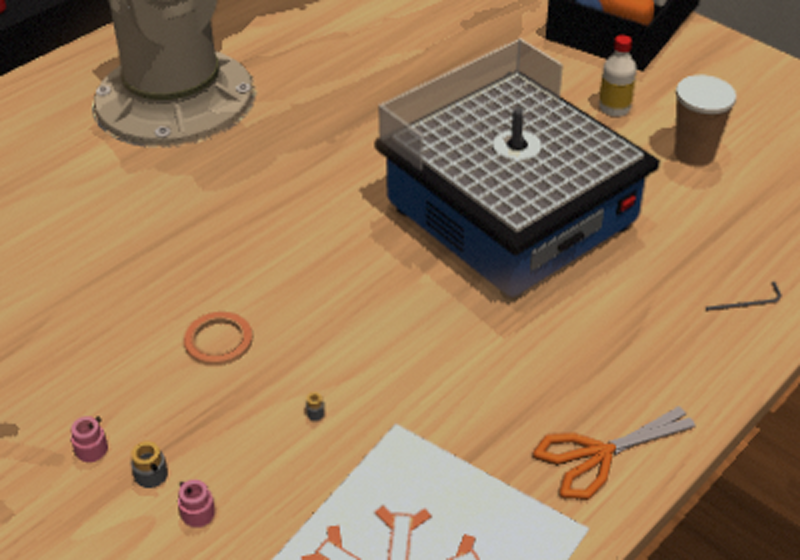

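View pics/t1.png

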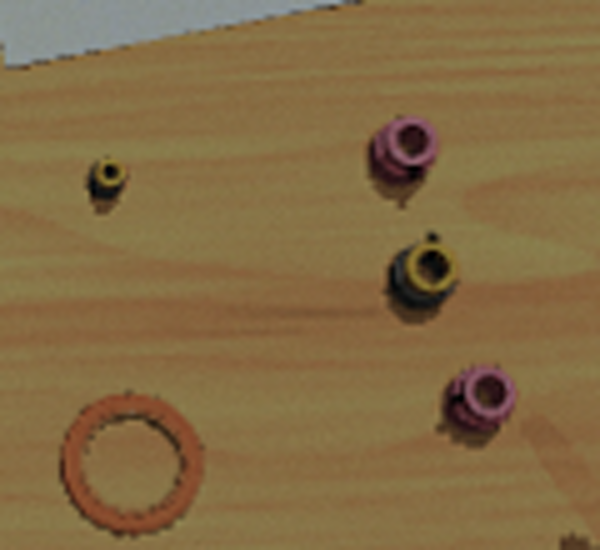

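The middle one of the row, at top (456,244) / scene (184,370), is the large bit: brass collar on a grey sleeve, with its screw pointing roughly +x. The other candidates:
- Pink look-alikes at top (450,216) and (463,270).
- The small brass bit at top (392,224).

Next I'll measure the grinder's yaw from the top picture and take one close crop of the bit.

```bash
cat >> h.py <<'E'
def goal(x,y,z,yaw=None,axis=None):
    """prints row for target TCP with the tool pointing down; yaw = world angle of tool y line (mod pi)"""
    T=toolT(); R=T[:3,:3]; d=R.T@(np.array([x,y,z])-T[:3,3])
    Rt=R
    cur=np.arctan2(R[1,1],R[0,1])
    if yaw is None: yaw=cur
    dy=(yaw-cur+np.pi/2)%np.pi-np.pi/2
    a=cur+dy; Rt=np.array([[0,np.cos(a),0],[0,np.sin(a),0],[0,0,-1.]]); Rt[:,0]=np.cross(Rt[:,1],Rt[:,2])
    rv=Ro.from_matrix(R.T@Rt).as_rotvec()
    s=env.sense()
    print('row',np.round(d/200,4).tolist(),np.round(rv/(np.pi/2),4).tolist(),'rows>=',round(max(np.linalg.norm(d)/41.7,np.degrees(np.linalg.norm(rv))/7.16),1),'| j7',round(s['joint_pos'][6],2),'cury',round(cur,3),'->',round(a,3))
E
python3 - <<'E'
from h import *
np.set_printoptions(precision=3,suppress=True)
s=env.sense();print(s['orientation'],s['eef_pos'])
c=shot('wrist');print(np.array(c['hand_eye']),c['fx'])
c=shot('top');f=c['frame']
m=nets.cut_out('worktop',c)
for r in m[:2]: print(r['confidence'],r['box'])
M=m[0]['mask'].astype(np.uint8); cnt=max(cv2.findContours(M,0,1)[0],key=cv2.contourArea)
P=np.array([onz(c,p[0],120)[:2] for p in cnt],np.float32); rr=cv2.minAreaRect(P);print(rr,cv2.boxPoints(rr))
x=cv2.resize(f[170:310,180:320],(560,560),interpolation=cv2.INTER_CUBIC);cv2.imwrite('pics/t2.png',x)
m=[r for r in nets.cut_out('bit',c)]
for r in m: print('bit',r['confidence'],r['box'])
# brass pixels near target, screw yaw
P=onz(c,(456.5,243.5),40)
print('collar top',P)
s=shot('scene'); a=cv2.resize(s['frame'][350:395,150:215],(780,540),interpolation=cv2.INTER_CUBIC)
cv2.imwrite('pics/mix.png',np.hstack([cv2.resize(x,(420,420)),cv2.resize(a,(380,420))]))
E
```

```text
[-3.142 -0.     2.904] [147.166 607.389 200.064]
[[  -0.001   -0.948   -0.319   80.909]
 [   1.      -0.001   -0.      -0.138]
 [   0.      -0.319    0.948 -173.558]
 [   0.       0.       0.       1.   ]] 349.36544086057523
0.94 [206.0, 200.4, 88.6, 88.4]
0.61 [388.2, 220.0, 5.0, 9.1]
((536.9022216796875, 136.1253662109375), (219.4362030029297, 227.10028076171875), 83.46498107910156) [[411.603  40.043]
 [637.228  14.197]
 [662.202 232.207]
 [436.577 258.054]]
bit 0.63 [445.1, 236.6, 14.9, 18.4]
bit 0.57 [443.7, 213.8, 14.2, 11.0]
bit 0.52 [457.9, 262.7, 17.0, 15.4]
collar top [ 526.15  -439.071   40.   ]
```

View pics/mix.png

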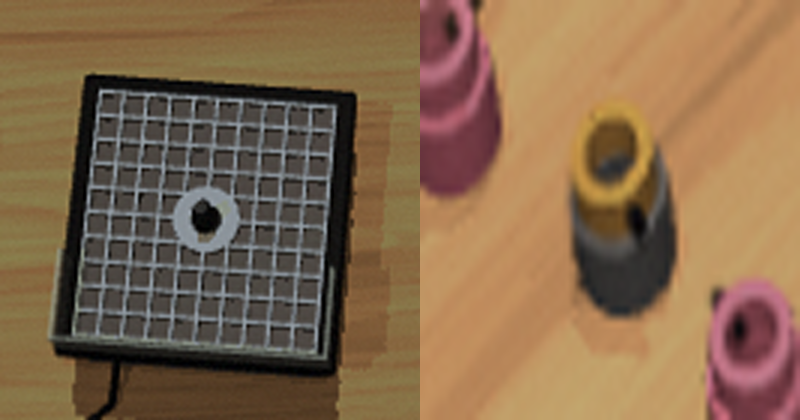

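Left: the grinder. The splash guard is along its lower (-x) edge, so the front faces up (+x) with yaw about -0.114 rad, and the spindle is at (205,215) in the crop. Right: the chosen bit, with brass collar, grey sleeve and black screw at (635,220). It is the right one, between two pink look-alikes. Moving over the spindle.

```bash
python3 -m inch '[[-0.81,-0.61,-0.25,0,0,0,1],[-0.81,-0.61,-0.25,0,0,0,1],[-0.81,-0.61,-0.25,0,0,0,1],[-0.81,-0.61,-0.25,0,0,0,1],[-0.81,-0.61,-0.25,0,0,0,1],[-0.81,-0.61,-0.25,0,0,0,1],[-0.81,-0.61,-0.25,0,0,0,1]]'; python3 -m inch '[[-0.81,-0.61,0,0,0,0,1],[-0.81,-0.61,0,0,0,0,1],[-0.81,-0.61,0,0,0,0,1],[-0.81,-0.61,0,0,0,0,1],[-0.81,-0.61,0,0,0,0,1],[-0.81,-0.61,0,0,0,0,1],[-0.81,-0.61,0,0,0,0,1]]';python3 -m inch '[[-0.81,-0.61,0,0,0,0,1],[-0.81,-0.61,0,0,0,0,1],[-0.81,-0.61,0,0,0,0,1],[-0.81,-0.61,0,0,0,0,1],[-0.81,-0.61,0,0,0,0,1],[-0.81,-0.61,0,0,0,0,1],[-0.81,-0.61,0,0,0,0,1],[-0.81,-0.61,0,0,0,0,1]]'
python3 - <<'E'
from h import *
np.set_printoptions(precision=3,suppress=True)
c=shot('wrist'); cv2.imwrite('pics/w1.png',c['frame'])
for k,z in [('spindle_top',172),('flat',147),('worktop',120)]:
    for r in nets.pinpoint(k,c)[:2]: print(k,r['point'],r['confidence'],onz(c,r['point'],z))
E
```

```text
clock: 1.83
eef_pos: [278.7, 449.0, 251.6]
orientation: [3.139, 0.001, 2.898]
ft_force: [-0.3, 0.8, -0.3]
gripper_width: 85.3
gripper_force: 0.0
clock: 2.42
eef_pos: [405.4, 293.1, 249.9]
orientation: [-3.141, -0.0, 2.901]
ft_force: [-1.1, 1.2, -0.3]
gripper_width: 85.2
gripper_force: 0.0
clock: 3.08
eef_pos: [532.6, 140.0, 249.4]
orientation: [3.142, -0.001, 2.907]
ft_force: [0.0, -0.0, 0.6]
gripper_width: 85.7
gripper_force: 0.0
spindle_top [314.7, 246.3] 0.78 [540.519 136.807 172.   ]
flat [318.7, 240.2] 0.46 [544.658 139.141 147.   ]
worktop [320.1, 224.8] 0.71 [539.558 141.843 120.   ]
```

View pics/w1.png

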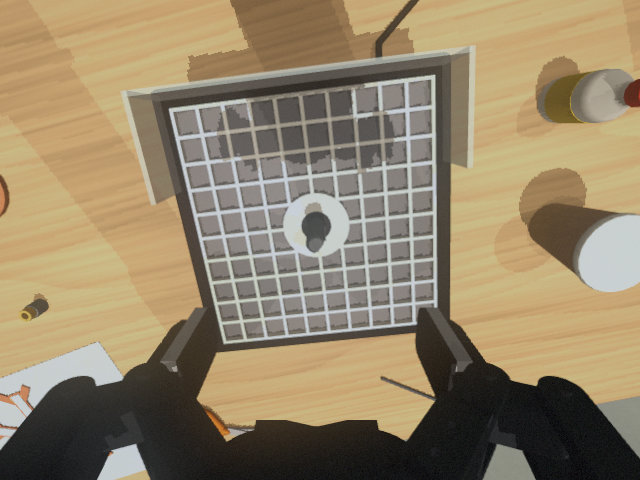

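The wrist view shows the spindle at (315,240), with the guard at the top of the picture (robot side). The flat faces away from the camera. I'll turn the tool so that the camera looks from the left side.

```bash
python3 - <<'E'
from h import *
print(env.sense()['joint_pos'])
goal(537,136,225,-0.2)
E
```

```text
[-0.68644208  0.20858102  0.44803981  1.50931436 -0.09117904  1.44457842
  1.10124211]
row [-0.0257, -0.0117, 0.125] [-0.0, -0.0005, 0.9782] rows>= 12.3 | j7 1.1 cury 1.337 -> -0.2
```

```bash
python3 -m inch '[[-0.026,-0.012,0.125,0,0,0.97,1],[-0.026,-0.012,0.125,0,0,0.97,1],[-0.026,-0.012,0.125,0,0,0.97,1],[-0.026,-0.012,0.125,0,0,0.97,1],[-0.026,-0.012,0.125,0,0,0.97,1],[-0.026,-0.012,0.125,0,0,0.97,1],[-0.026,-0.012,0.125,0,0,0.97,1],[-0.026,-0.012,0.125,0,0,0.97,1],[-0.026,-0.012,0.125,0,0,0.97,1],[-0.026,-0.012,0.125,0,0,0.97,1],[-0.026,-0.012,0.125,0,0,0.97,1],[-0.026,-0.012,0.125,0,0,0.97,1],[-0.026,-0.012,0.125,0,0,0.97,1],[-0.026,-0.012,0.125,0,0,0.97,1],[-0.026,-0.012,0.125,0,0,0.97,1]]'
python3 - <<'E'
from h import *
np.set_printoptions(precision=3,suppress=True)
c=shot('wrist'); cv2.imwrite('pics/w2.png',c['frame'])
for k,z in [('spindle_top',172),('flat',147),('worktop',120)]:
    for r in nets.pinpoint(k,c)[:2]: print(k,r['point'],r['confidence'],onz(c,r['point'],z),proj(c,[537,136,z]))
p=proj(c,[537,136,150]).astype(int); print(p,c['cw'][:3,3])
cv2.imwrite('pics/w2c.png',cv2.resize(c['frame'][p[1]-50:p[1]+50,p[0]-70:p[0]+70],(770,550),interpolation=cv2.INTER_CUBIC))
m=nets.cut_out('worktop',c)[0];M=m['mask'].astype(np.uint8); cnt=max(cv2.findContours(M,0,1)[0],key=cv2.contourArea)
P=np.array([onz(c,q[0],120)[:2] for q in cnt],np.float32); print(cv2.minAreaRect(P))
E
```

```text
clock: 4.53
eef_pos: [537.6, 134.4, 225.1]
orientation: [-3.142, -0.0, 1.385]
ft_force: [0.0, -0.3, -0.8]
gripper_width: 85.6
gripper_force: 0.0
spindle_top [314.3, 244.6] 0.71 [537.823 136.521 172.   ] [313.267 245.51 ]
flat [319.2, 226.3] 0.54 [542.381 141.523 147.   ] [313.536 234.456]
worktop [316.8, 220.6] 0.59 [540.09 138.87 120.  ] [313.777 224.548]
[313 235] [553.913 214.647 398.694]
((539.6360473632812, 138.08432006835938), (215.45095825195312, 226.16322326660156), 83.18803405761719)
```

View pics/w2c.png

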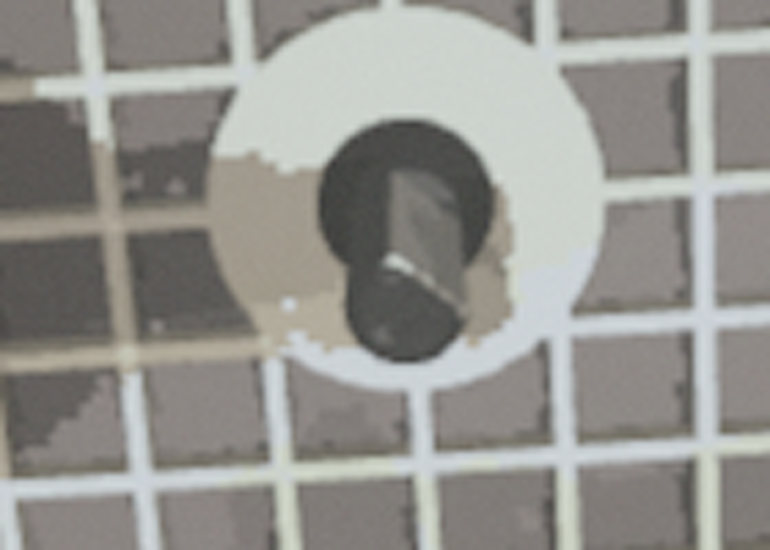

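The crop shows the bright flat facing the camera and to the right. Its upper edge runs from (392,257) to (462,306). I'll work out its heading and the pinch pose.

```bash
python3 - <<'E'
from h import *
from scipy.optimize import least_squares
np.set_printoptions(precision=3,suppress=True)
c=shot('wrist')
px=lambda u,v: np.array([243+u/5.5,185+v/5.5])
a,b=px(392,257),px(462,306)
for z in (168,170):
    A,B=onz(c,a,z),onz(c,b,z); d=B-A; print(z,A,B,np.linalg.norm(d), 'normal heading',np.arctan2(d[1],d[0])+np.pi/2, np.arctan2(d[1],d[0])-np.pi/2)
# axis and heading fit: corners at z168, silhouette of top head: leftmost 346, rightmost ~466, bottom 362 ; 
def f(p):
    x,y,h=p; o=[x,y]
    C=[np.array([x+8*np.cos(h+s),y+8*np.sin(h+s),168]) for s in (.896,-.896)]
    return np.concatenate([proj(c,C[0])-a,proj(c,C[1])-b])
for h0 in (.4,.9,1.4,-2):
    r=least_squares(f,[538,137,h0]); print(r.x,r.cost)
for r in nets.cut_out('flat',c)[:1]: print(r['box'],r['confidence'])
goal(538.3,137,225,0.8)
E
```

```text
168 [539.553 143.68  168.   ] [547.028 135.62  168.   ] 10.99267369746296 normal heading 0.7477718695267583 -2.393820784063035
170 [539.682 144.289 170.   ] [547.092 136.299 170.   ] 10.897366131804075 normal heading 0.747771869526758 -2.3938207840630352
[539.609 136.262   0.741] 1.1211241706050785
[539.609 136.262   0.741] 1.1211241705208599
[539.609 136.262   0.741] 1.121124170511804
[539.609 136.262   0.741] 1.121124170554732
[312.9, 215.9, 13.1, 24.4] 0.52
row [0.0171, -0.0008, 0.0004] [-0.0, -0.0, -0.6303] rows>= 7.9 | j7 -0.36 cury -0.19 -> 0.8
```

```bash
python3 -m inch '[[0.015,0.008,0,0,0,-0.595,1],[0.015,0.008,0,0,0,-0.595,1],[0.015,0.008,0,0,0,-0.595,1],[0.015,0.008,0,0,0,-0.595,1],[0.015,0.008,0,0,0,-0.595,1],[0.015,0.008,0,0,0,-0.595,1],[0.015,0.008,0,0,0,-0.595,1],[0.015,0.008,0,0,0,-0.595,1],[0.015,0.008,0,0,0,-0.595,1],[0.015,0.008,0,0,0,-0.595,1]]'
python3 - <<'E'
from h import *
c=shot('wrist')
for k,z in [('spindle_top',172)]:
    for r in nets.pinpoint(k,c)[:2]: print(k,r['point'],r['confidence'],onz(c,r['point'],z))
goal(539,136.5,131,.745)
E
```

```text
clock: 5.72
eef_pos: [540.0, 136.2, 225.1]
orientation: [-3.142, -0.0, 2.313]
ft_force: [0.1, -0.6, 0.0]
gripper_width: 85.2
gripper_force: 0.0
spindle_top [316.9, 245.2] 0.66 [540.08107308 137.59320406 172.        ]
row [0.004, -0.0026, 0.4704] [-0.0001, -0.0, -0.0021] rows>= 2.3 | j7 0.54 cury 0.742 -> 0.745
```

```bash
python3 -m inch '[[0.002,-0.001,0.2,0,0,0,1],[0.002,-0.001,0.4,0,0,0,0.7],[0.002,-0.001,0.47,0,0,0,0.5],[0.002,-0.001,0.47,0,0,0,0.3],[0.002,-0.001,0.47,0,0,0,0],[0.002,-0.001,0.47,0,0,0,0],[0.002,-0.001,0.47,0,0,0,0],[0.002,-0.001,0.47,0,0,0,0],[0.002,-0.001,0.47,0,0,0,0],[0.002,-0.001,0.47,0,0,0,0],[0.002,-0.001,0.47,0,0,0,0],[0.002,-0.001,0.47,0,0,0,0]]' 30
```

```text
clock: 6.82
eef_pos: [539.7, 135.6, 133.1]
orientation: [3.141, 0.0, 2.314]
ft_force: [-5.7, -2.2, 6.6]
gripper_width: 10.7
gripper_force: 29.3
```

```bash
python3 -m inch '[[0,0,0,0,0,0.05,0],[0,0,0,0,0,0.11,0],[0,0,0,0,0,0.17,0],[0,0,0,0,0,0.23,0],[0,0,0,0,0,0.29,0],[0,0,0,0,0,0.35,0],[0,0,0,0,0,0.41,0],[0,0,0,0,0,0.47,0],[0,0,0,0,0,0.52,0],[0,0,0,0,0,0.548,0],[0,0,0,0,0,0.548,0],[0,0,0,0,0,0.548,0],[0,0,0,0,0,0.548,0],[0,0,0,0,0,0.548,0],[0,0,0,0,0,0.548,0],[0,0,0,0,0,0.548,0],[0,0,0,0,0,0.548,0],[0,0,0,0,0,0.548,0]]' 40
python3 - <<'E'
from h import *
goal(539,136.5,225,-.117)
print(env.sense()['torque'],env.sense()['gripper_width'])
c=shot('wrist');cv2.imwrite('pics/w3.png',cv2.resize(c['frame'][150:480,150:490],(680,600)))
E
```

```text
clock: 8.32
eef_pos: [537.4, 135.9, 133.0]
orientation: [-3.138, -0.0, 1.453]
ft_force: [-17.0, -4.5, 14.3]
gripper_width: 10.4
gripper_force: 40.4
row [0.004, 0.0056, -0.4598] [-0.0026, -0.0003, -0.0003] rows>= 2.2 | j7 -0.25 cury -0.117 -> -0.117
[-0.83865587  3.86535731  0.06737106] 10.425251848269811
```

View pics/w3.png

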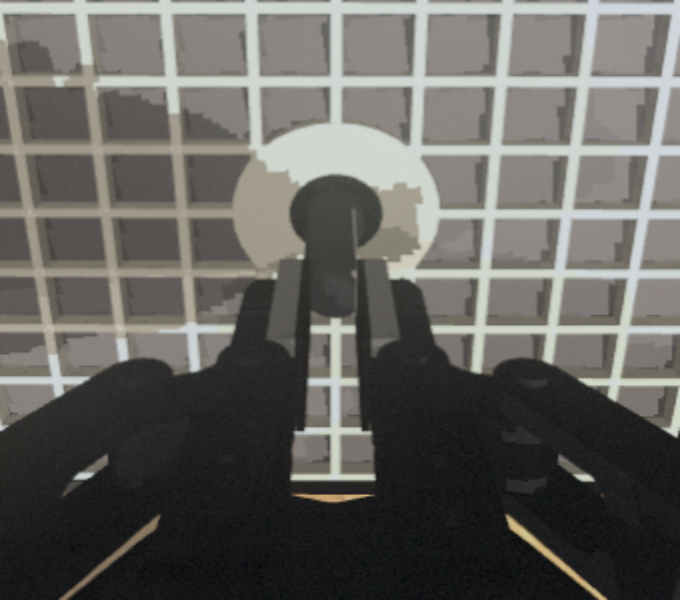

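The picture shows the fingers pinching the spindle, with the flat edge on the right pad side and the grid square to the tool, so the spindle is set. I'll release it and go to the bit.

```bash
python3 -m inch '[[0,0,0,0,0,0,0],[0,0,0,0,0,0,0.3],[0,0,0,0,0,0,0.6],[0,0,0,0,0,0,1],[0,0,0,0,0,0,1],[0,0,0,0,0,0,1],[0,0,-0.15,0,0,0,1],[0,0,-0.35,0,0,0,1],[0,0,-0.65,0,0,0,1],[0,0,-0.65,0,0,0,1],[0,0,-0.65,0,0,0,1]]'
python3 - <<'E'
from h import *
c=shot('wrist');p=proj(c,[539,136,150]).astype(int)
print(toolT()[:3,3])
for k,z in [('spindle_top',172),('worktop',120)]:
    for r in nets.pinpoint(k,c)[:2]: print(k,r['point'],r['confidence'],onz(c,r['point'],z))
E
python3 -m inch '[[-0.99,0,0,0,0,0.925,1],[-0.99,0,0,0,0,0.925,1],[-0.99,0,0,0,0,0.925,1],[-0.99,0,0,0,0,0.925,1],[-0.99,0,0,0,0,0.925,1],[-0.99,0,0,0,0,0.925,1],[-0.99,0,0,0,0,0.925,1],[-0.99,0,0,0,0,0.925,1],[-0.99,0,0,0,0,0.925,1],[-0.99,0,0,0,0,0.925,1],[-0.99,0,0,0,0,0.925,1],[-0.99,0,0,0,0,0.925,1],[-0.99,0,0,0,0,0.925,1],[-0.99,0,0,0,0,0.925,1]]'
python3 -m inch '[[0,0.95,0,0,0,0,1],[0,0.95,0,0,0,0,1],[0,0.95,0,0,0,0,1],[0,0.95,0,0,0,0,1],[0,0.95,0,0,0,0,1],[0,0.95,0,0,0,0,1]]'
python3 -m inch '[[0.07,0.95,0.7,0,0,0,1],[0.07,0.95,0.7,0,0,0,1],[0.07,0.95,0.7,0,0,0,1],[0.07,0.95,0.7,0,0,0,1],[0.07,0.95,0.7,0,0,0,1],[0.07,0.95,0.7,0,0,0,1],[0.07,0.95,0.7,0,0,0,1],[0.07,0.95,0.7,0,0,0,1]]'
python3 - <<'E'
from h import *
np.set_printoptions(precision=2,suppress=True)
c=shot('wrist');cv2.imwrite('pics/w4.png',c['frame'])
for k,z in [('bit_center',20),('bit_screw',33),('bit',0)]:
    for r in nets.pinpoint(k,c)[:3]: print(k,r['point'],r['confidence'],onz(c,r['point'],z))
print(toolT()); goal(528,-442,120)
E
```

```text
clock: 9.28
eef_pos: [542.1, 136.7, 266.7]
orientation: [3.134, -0.004, 1.454]
ft_force: [-0.0, 0.1, 0.6]
gripper_width: 85.3
gripper_force: 0.0
[541.08982099 136.60325805 263.85027416]
worktop [308.9, 211.8] 0.6 [537.80228356 139.67668853 120.        ]
clock: 10.6
eef_pos: [515.9, -60.0, 260.0]
orientation: [3.141, 0.002, 0.004]
ft_force: [-0.1, -0.5, 0.2]
gripper_width: 85.5
gripper_force: 0.0
clock: 11.1
eef_pos: [513.8, -257.0, 260.5]
orientation: [3.139, 0.002, -0.005]
ft_force: [-0.2, 0.0, -0.8]
gripper_width: 85.2
gripper_force: 0.0
clock: 11.77
eef_pos: [529.0, -440.9, 118.5]
orientation: [-3.14, 0.004, 0.001]
ft_force: [-0.3, 0.0, 1.2]
gripper_width: 85.4
gripper_force: 0.0
bit_center [303.6, 133.6] 0.95 [ 603.84 -431.84   20.  ]
bit_center [341.0, 309.8] 0.84 [ 454.97 -463.11   20.  ]
bit_screw [326.2, 315.1] 0.64 [ 457.44 -449.69   33.  ]
bit_screw [306.3, 156.6] 0.64 [ 588.32 -434.08   33.  ]
bit_screw [312.3, 212.8] 0.59 [ 546.42 -438.27   33.  ]
bit [314.9, 220.5] 0.89 [ 531.06 -440.08    0.  ]
bit [341.3, 296.4] 0.84 [ 457.54 -464.65    0.  ]
bit [304.9, 132.2] 0.78 [ 604.23 -432.18    0.  ]
[[   1.      0.      0.    532.13]
 [   0.     -1.     -0.   -438.93]
 [   0.      0.     -1.    122.18]
 [   0.      0.      0.      1.  ]]
row [-0.0207, 0.0153, 0.0109] [0.0001, -0.0011, 0.0] rows>= 0.1 | j7 -0.58 cury -1.567 -> -1.567
```

View pics/w4.png

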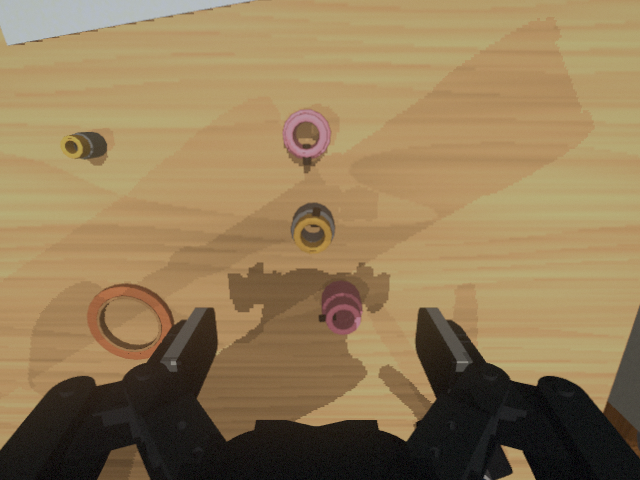

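The middle bit has its collar ring at (313,234) and its black screw at (316,212), pointing +x. The pink look-alikes are at (305,133) and (341,305). I'll measure the ring and the screw exactly.

```bash
python3 - <<'E'
from h import *
np.set_printoptions(precision=2,suppress=True)
for i in range(2):
    c=shot('wrist');f=c['frame']
    hsv=cv2.cvtColor(f,cv2.COLOR_BGR2HSV)
    m=((hsv[...,0]>15)&(hsv[...,0]<32)&(hsv[...,1]>150)).astype(np.uint8); 
    roi=np.zeros_like(m); roi[195:260,285:345]=1; m*=roi
    n,l,st,ce=cv2.connectedComponentsWithStats(m); k=1+st[1:,4].argmax(); print(st[k])
    cnt=max(cv2.findContours((l==k).astype(np.uint8),0,1)[0],key=len); e=cv2.fitEllipse(cnt); print('ellipse',e, onz(c,e[0],40), c['cw'][:3,3], toolT()[:3,3])
    for r in nets.pinpoint('bit_screw',c): 
        if 295<r['point'][0]<335 and 195<r['point'][1]<240:
            S=onz(c,r['point'],33);print('screw',r['point'],S)
    for r in nets.pinpoint('bit_center',c)+nets.pinpoint('bit',c): 
        if 295<r['point'][0]<335 and 195<r['point'][1]<260: print('ctr',r['point'],onz(c,r['point'],20),onz(c,r['point'],0))
x=cv2.resize(f[190:260,275:355],(800,700),interpolation=cv2.INTER_CUBIC);cv2.imwrite('pics/w5.png',cv2.resize(x,(640,560)))
E
```

```text
[297 218  36  38 685]
ellipse ((314.5149230957031, 236.967041015625), (35.63370132446289, 36.20872116088867), 172.76841735839844) [ 531.67 -438.16   40.  ] [ 615.14 -439.    295.88] [ 532.09 -438.98  122.28]
screw [317.0, 217.8] [ 545.06 -440.04   33.  ]
ctr [313.7, 230.4] [ 530.85 -437.42   20.  ] [ 524.74 -437.3     0.  ]
ctr [315.8, 226.3] [ 534.38 -439.14   20.  ] [ 528.52 -439.15    0.  ]
[296 218  37  37 682]
ellipse ((314.09375, 236.4963836669922), (35.773155212402344, 35.90531539916992), 120.66956329345703) [ 531.64 -438.28   40.  ] [ 614.75 -439.5   295.69] [ 531.48 -439.48  121.81]
screw [316.9, 219.2] [ 543.51 -440.43   33.  ]
ctr [310.7, 234.5] [ 526.87 -435.38   20.  ] [ 520.49 -435.08    0.  ]
ctr [313.6, 225.1] [ 534.97 -437.78   20.  ] [ 529.18 -437.65    0.  ]
```

View pics/w5.png

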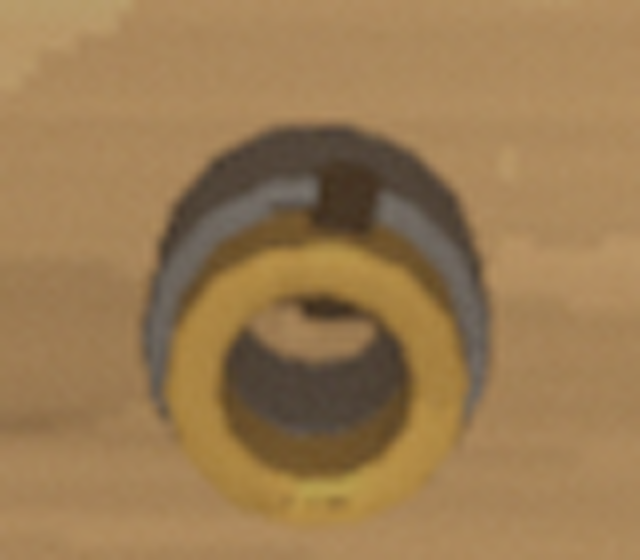

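The close crop shows the ring centre at (319,382) and the screw's outer end at (348,178), inner tip at (325,305). The screw heads slightly right of up.

```bash
python3 - <<'E'
from h import *
np.set_printoptions(precision=2,suppress=True)
c=shot('wrist'); px=lambda u,v: np.array([275+u/8,190+v/8])
C=onz(c,px(319,382),40); Cb=onz(c,px(317,385),40); S=onz(c,px(348,180),33); I=onz(c,px(325,308),33)
print(C,Cb,S,I,'heading',[np.arctan2(*(S-q)[[1,0]]) for q in (C,Cb,I)], np.linalg.norm((S-C)[:2]))
h=np.arctan2(*(S-C)[[1,0]])
goal(C[0],C[1],60,h-np.pi/2)
goal(C[0],C[1],5,h-np.pi/2)
E
```

```text
[ 530.09 -439.42   40.  ] [ 529.78 -439.23   40.  ] [ 548.27 -442.2    33.  ] [ 535.4  -439.99   33.  ] heading [np.float64(-0.15163323929984743), np.float64(-0.1593322314098015), np.float64(-0.1700815053967238)] 18.39985074024085
row [-0.0043, -0.0029, 0.3063] [0.0001, -0.0001, 0.0974] rows>= 1.5 | j7 -0.58 cury -1.569 -> -1.722
row [-0.0044, -0.0029, 0.5813] [0.0001, -0.0001, 0.0974] rows>= 2.8 | j7 -0.58 cury -1.569 -> -1.722
```

```bash
python3 -m inch '[[-0.005,-0.003,0.15,0,0,0.1,1],[-0.005,-0.003,0.3,0,0,0.1,1],[-0.005,-0.003,0.45,0,0,0.1,1],[-0.005,-0.003,0.54,0,0,0.1,1],[-0.005,-0.003,0.58,0,0,0.1,1],[-0.005,-0.003,0.58,0,0,0.1,0.8],[-0.005,-0.003,0.58,0,0,0.1,0.6],[-0.005,-0.003,0.58,0,0,0.1,0.45],[-0.005,-0.003,0.58,0,0,0.1,0.3],[-0.005,-0.003,0.58,0,0,0.1,0.2],[-0.005,-0.003,0.58,0,0,0.1,0.1],[-0.005,-0.003,0.58,0,0,0.1,0.1],[-0.005,-0.003,0.58,0,0,0.1,0.1],[-0.005,-0.003,0.58,0,0,0.1,0.1],[-0.005,-0.003,0.58,0,0,0.1,0.1]]' 60
```

```text
clock: 13.67
eef_pos: [530.9, -440.0, 7.1]
orientation: [3.141, -0.003, -0.156]
ft_force: [-1.2, 0.8, 6.0]
gripper_width: 25.2
gripper_force: 58.6
```

```bash
python3 -m inch '[[0,0,-0.1,0,0,0,0.1],[0,0,-0.2,0,0,0,0.1],[0,0,-0.3,0,0,0,0.1],[0,0,-0.3,0,0,0,0.1],[0,0,-0.3,0,0,0,0.1],[0,0,-0.3,0,0,0,0.1]]'
python3 - <<'E'
from h import *
np.set_printoptions(precision=2,suppress=True)
c=shot('wrist');T=toolT();print(T[:3,3],env.sense()['gripper_width'])
iv=np.linalg.inv(T)
for k in ['bit_center','bit_screw','bit']:
    for r in nets.pinpoint(k,c): 
        if r['point'][1]>200: print(k,r['point'],r['confidence'])
x=cv2.resize(c['frame'][230:450,210:430],(600,600),interpolation=cv2.INTER_CUBIC);cv2.imwrite('pics/w6.png',x)
E
```

```text
clock: 14.17
eef_pos: [529.6, -439.0, 64.2]
orientation: [-3.141, 0.001, -0.156]
ft_force: [-0.7, 0.7, -2.7]
gripper_width: 24.7
gripper_force: 59.0
[ 529.37 -438.69   63.6 ] 24.850482621609558
bit_center [312.8, 294.8] 0.97
bit_screw [347.2, 355.7] 0.65
bit_screw [316.6, 281.2] 0.61
bit [311.6, 279.7] 0.79
```

View pics/w6.png

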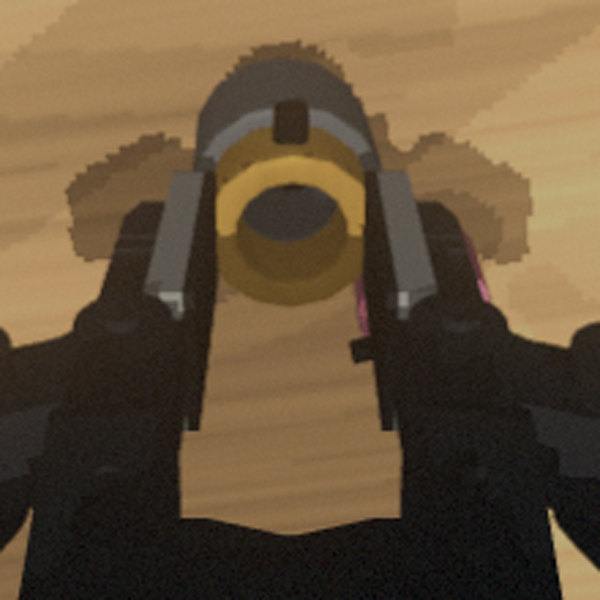

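The bit is held upright and its screw points along tool x. In the crop the ring centre is at about (291,230) and the screw end at (291,105). Carrying it up and over to the grinder, stopping a little short of the spindle so the camera can see both.

```bash
python3 -m inch '[[0,0,-0.2,0,0,0,0.1],[0,0,-0.4,0,0,0,0.1],[-0.02,-0.1,-0.6,0,0,0,0.1],[-0.05,-0.25,-0.83,0,0,0,0.1],[-0.1,-0.45,-0.83,0,0,0,0.1],[-0.14,-0.65,-0.83,0,0,0,0.1],[-0.185,-0.95,-0.83,0,0,0,0.1],[-0.185,-0.95,-0.83,0,0,0,0.1],[-0.185,-0.95,-0.83,0,0,0,0.1]]'
python3 -m inch '[[-0.185,-0.95,0,0,0,0,0.1],[-0.185,-0.95,0,0,0,0,0.1],[-0.185,-0.95,0,0,0,0,0.1],[-0.185,-0.95,0,0,0,0,0.1],[-0.185,-0.95,0,0,0,0,0.1],[-0.185,-0.95,0,0,0,0,0.1],[-0.185,-0.95,0,0,0,0,0.1]]'
python3 -m inch '[[-0.185,-0.95,0,0,0,-0.025,0.1],[-0.185,-0.95,0,0,0,-0.025,0.1],[-0.185,-0.95,0,0,0,-0.025,0.1],[-0.185,-0.95,0,0,0,-0.025,0.1],[-0.185,-0.95,0,0,0,-0.025,0.1],[-0.185,-0.95,0,0,0,-0.025,0.1],[-0.185,-0.95,0,0,0,-0.025,0.1],[-0.185,-0.95,0,0,0,-0.025,0.1],[-0.185,-0.95,0,0,0,-0.025,0.1]]'
python3 - <<'E'
from h import *
np.set_printoptions(precision=2,suppress=True)
print(env.sense()['gripper_force'])
c=shot('wrist');T=toolT();print(T[:3,3]); iT=np.linalg.inv(T)
for k,z in [('spindle_top',172),('flat',147),('worktop',120)]:
    for r in nets.pinpoint(k,c)[:2]: P=onz(c,r['point'],z); print(k,r['point'],r['confidence'],P,(iT@np.append(P,1))[:3])
zt=T[2,3]
for k,z in [('bit_center',15),('bit_screw',28),('bit',-5)]:
    for r in nets.pinpoint(k,c)[:2]: P=onz(c,r['point'],zt+z); print(k,r['point'],r['confidence'],(iT@np.append(P,1))[:3])
cv2.imwrite('pics/w7.png',c['frame'][140:440,160:480].repeat(2,0).repeat(2,1)); print(c['cx'],c['cy'])
goal(539,136.3,225,-.117-np.pi/2)
E
```

```text
clock: 15.12
eef_pos: [525.1, -237.4, 230.1]
orientation: [-3.137, 0.001, -0.145]
ft_force: [0.7, 0.7, -3.3]
gripper_width: 24.5
gripper_force: 59.8
clock: 15.7
eef_pos: [515.7, -50.0, 230.6]
orientation: [-3.141, 0.001, -0.151]
ft_force: [0.3, -1.0, -3.5]
gripper_width: 24.6
gripper_force: 60.0
clock: 16.45
eef_pos: [509.2, 138.1, 231.1]
orientation: [3.141, -0.0, -0.121]
ft_force: [0.2, -0.6, -2.4]
gripper_width: 24.4
gripper_force: 60.2
60.16002840169676
[509.23 138.27 231.19]
spindle_top [309.3, 206.6] 0.85 [538.34 138.86 172.  ] [28.82 -4.11 59.2 ]
flat [311.0, 190.3] 0.77 [544.72 137.21 147.  ] [35.34 -3.24 84.2 ]
flat [313.8, 295.2] 0.54 [458.23 145.86 147.  ] [-51.55  -1.4   84.18]
worktop [312.4, 187.1] 0.76 [542.25 136.72 120.  ] [ 32.95  -2.46 111.2 ]
bit_center [312.9, 297.7] 0.69 [ -1.02  -1.17 -15.  ]
bit_screw [314.6, 278.3] 0.62 [ 15.8   -0.23 -28.  ]
bit [310.7, 278.3] 0.61 [ 0.47 -2.56  5.  ]
316.0367234589556 239.9034461719036
row [0.1521, 0.0026, 0.0307] [-0.0001, 0.0, -0.0003] rows>= 0.7 | j7 -1.84 cury -1.688 -> -1.688
```

View pics/w7.png

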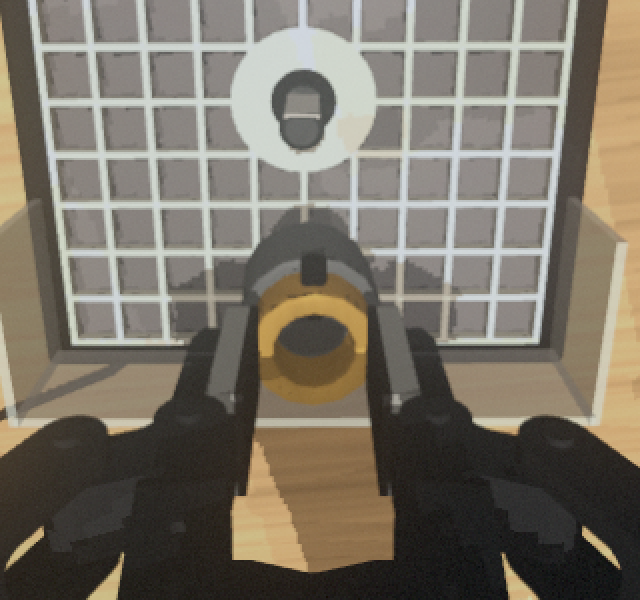

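The picture shows the flat squarely towards the camera at (302,103), the screw aligned at (314,268) and the bit centred between the fingers. I'll go lower next to the spindle for a fine relative measurement.

```bash
python3 -m inch '[[0,0.012,0.1,0,0,0,0.1],[0,0.012,0.2,0,0,0,0.1],[0,0.012,0.2,0,0,0,0.1],[0,0.012,0.2,0,0,0,0.1],[0,0.012,0.2,0,0,0,0.1],[0,0.012,0.2,0,0,0,0.1]]'
cat > rel.py <<'E'
from h import *
np.set_printoptions(precision=2,suppress=True)
D={};Q={}
for i in range(6):
    c=shot('wrist');T=toolT();iT=np.linalg.inv(T);zt=T[2,3]
    for k,z in [('spindle_top',172),('flat',147),('bit_center',zt+14.5),('bit_screw',zt+27.5),('bit',zt-5.5)]:
        r=nets.pinpoint(k,c)
        if r: P=onz(c,r[0]['point'],z); D.setdefault(k,[]).append((iT@np.append(P,1))[:3]); Q.setdefault(k,[]).append(r[0]['point'])
    D.setdefault('tcp',[]).append(T[:3,3])
for k in D: print(k,len(D[k]),np.median(D[k],0),np.std(D[k],0),np.median(Q.get(k,[0]),0))
cv2.imwrite('pics/last.png',c['frame'])
E
python3 rel.py
python3 - <<'E'
from h import *
f=cv2.imread('pics/last.png')
g=cv2.cvtColor(f,cv2.COLOR_BGR2GRAY)
# head silhouette rows near spindle top; print dark runs
for v in range(176,222,4): print(v,' '.join('%3d'%x for x in g[v,290:336:2]))
E
```

```text
clock: 17.3
eef_pos: [509.3, 138.5, 192.3]
orientation: [-3.141, -0.002, -0.117]
ft_force: [0.0, -0.7, -2.7]
gripper_width: 24.6
gripper_force: 60.2
spindle_top 6 [30.45 -2.84 19.08] [0.33 1.07 0.46] [310.65 219.55]
flat 6 [36.   -3.06 44.07] [1.21 1.12 0.46] [310.75 200.95]
bit_center 6 [  0.18  -1.37 -14.5 ] [1.1  0.95 0.  ] [312.85 295.  ]
bit 6 [-0.14 -2.07  5.5 ] [0.39 0.48 0.  ] [311.9  278.85]
tcp 6 [508.5  138.39 191.08] [0.27 0.06 0.44] 0.0
bit_screw 5 [ 14.49  -0.3  -27.5 ] [0.66 0.23 0.  ] [314.8 280.3]
176 214 213 214 214 214 211 207 207 207 207 206 206 209 214 214 213 213 212 213 212 214 214 214
180 214 215 213 212 215 210 206 205 206 206 206 207 209 212 212 213 213 213 213 212 213 213 213
184 213 214 213 213 213 186 106  86  85  88  87  86  84  83  87 102 182 214 213 214 213 213 212
188 212 212 214 173  87  86  86  85  84  83  82  83  83  85  83  83  88  88 169 213 213 213 212
192 212 214 157  85  85  88  85  87  98 105 103 106 100  95  88  87  82  86  85 149 212 213 213
196 213 192  86  86  85  85 120 133 132 130 131 129 129 129 130 114  83  84  85  85 181 214 213
200 213 182  87  88  84  86 135 138 139 139 141 139 140 137 139 123  86  83  81  86 175 213 213
204 213 196  85  82  85 103 139 140 140 137 139 139 140 139 139 128  85  79  80  82 192 214 213
208 214 212 187  83  85 120 139 138 138 137 138 138 138 139 139 118  87  83  81 163 212 212 212
212 213 213 213 197  86 147 107 100  99 100  98 101  99 103 104 162  84  87 194 205 205 205 206
216 213 212 213 184  84  94 106 105 107 106 106 106 106 104 106  90  84 179 204 206 204 204 204
220 213 213 212 198  83  92 106 106 106 106 103 104 105 106 105  91  84 172 203 204 204 203 205
```

```bash
python3 - <<'E'
from h import *
f=cv2.imread('pics/last.png')
hsv=cv2.cvtColor(f,cv2.COLOR_BGR2HSV); g=cv2.cvtColor(f,cv2.COLOR_BGR2GRAY)
for v in range(256,346,4): print(v,' '.join('%3d'%x for x in g[v,280:352:2]))
m=((hsv[...,0]>12)&(hsv[...,0]<32)&(hsv[...,1]>140)).astype(np.uint8); m[:250]=0;m[348:]=0;m[:,:285]=0;m[:,350:]=0
for v in range(270,348,4):
    w=np.where(m[v])[0]
    if len(w): print(v,w.min(),w.max(),(w.min()+w.max())/2, end=' | ')
E
```

```text
256 179 211 212 175 174 174 179 161 101  84  86  83  85  85  86  85  85  85  83  86  88  83  84  85  82  89 131 144 166 204 215 191 179 180 180 179
260 177 211 211 171 175 151  86  83  83  84  86  86  84  85  84  84  86  83  85  86  85  84  82  79  83  81  82  80 120 199 212 184 182 181 180 180
264 129 202 212 118  83  81  82  84  87  84  85  86  85  82  85  86  86  86  83  83  83  82  83  82  84  82  80  78  79  78 168 147 137 139 138 139
268 129 202 190  76  82  81  82  80  82  84  81  83  83  85  84  70  59  60  56  53  60  71  84  84  83  82  80  79  75  77  76  99 132 138 138 139
272 128 144  77  77  82  82  81  79  84  89 118 129 131 128 128  79  59  56  61  62  57  63 123 123 124 124 107  82  79  79  77  75  88 101 100 128
276 128 117  77  77  83  79  90 112 126 124 120 118 120 112 113  67  57  58  56  56  58  57 112 114 117 120 121 120 119 102  79  74  74  94  99 120
280 116  83  74  79  97 123 120 120 118 115 104 104 108 106 104  75  56  50  57  56  56  57 104 101  99 101 108 115 115 118 117 115  77  76 103 118
284 151  73  78 106 118 117 117 100 103 102 106 105 107 105 107 
[... 1883 characters left out ...]
  86  89  90  85 107 114 118 115 113 111 111 113 113 116 116 117 119 117 115 117 116 113 103  88  89  96  96  37  42  37  40
340  56  41  43  40  44  92  90  92  92  92  92  95 105 109 114 115 114 115 115 115 116 115 113 107 102  95  92  93  90  90  87  90  44  39  42  40
344  42  40  38  39  60  91  90  92  90  90  93  90  89  90  93  91  91  90  93  93  92  90  90  91  92  89  90  92  94  92  91  89  60  35  36  38
286 315 319 317.0 | 290 303 333 318.0 | 294 296 338 317.0 | 298 291 342 316.5 | 302 290 342 316.0 | 306 290 343 316.5 | 310 291 343 317.0 | 314 290 342 316.0 | 318 290 342 316.0 | 322 291 342 316.5 | 326 291 342 316.5 | 330 292 340 316.0 | 334 295 336 315.5 | 338 301 331 316.0 |
```

The measured offset from bit to spindle is about +30.5 mm along tool x and -3.6 mm along tool y. I'll align, then lower the bit partly with a check on the wrist force.

```bash
python3 -m inch '[[0.08,-0.018,0,0,0,0,0.1],[0.152,-0.018,0,0,0,0,0.1],[0.152,-0.018,0,0,0,0,0.1],[0.152,-0.018,0,0,0,0,0.1],[0.152,-0.018,0,0,0,0,0.1],[0.152,-0.018,0.03,0,0,0,0.1],[0.152,-0.018,0.06,0,0,0,0.1],[0.152,-0.018,0.08,0,0,0,0.1],[0.152,-0.018,0.1,0,0,0,0.1],[0.152,-0.018,0.1,0,0,0,0.1],[0.152,-0.018,0.1,0,0,0,0.1]]'
python3 - <<'E'
from h import *
np.set_printoptions(precision=3,suppress=True)
for i in range(3): c=shot('wrist'); s=env.sense(); print(s['eef_pos'],s['ft_force'],s['torque'])
f=c['frame'];g=cv2.cvtColor(f,cv2.COLOR_BGR2GRAY)
for v in range(288,340,4): print(v,' '.join('%3d'%x for x in g[v,290:346:2]))
E
```

```text
clock: 20.02
eef_pos: [538.8, 138.1, 170.6]
orientation: [3.141, 0.001, -0.117]
ft_force: [0.8, -1.6, -3.0]
gripper_width: 24.8
gripper_force: 60.1
[538.899 138.129 170.832] [ 0.025 -1.566 -3.346] [-0.396 -0.109 -0.027]
[539.    138.144 170.958] [-0.208 -1.754 -4.023] [-0.455 -0.071 -0.033]
[539.042 138.147 171.025] [ 0.506 -1.879 -3.763] [-0.429 -0.09  -0.012]
288  84  94 102 103 106 106 113 108 103 103 140 152 163 175 174 166 160 143 130 119 113 108  96  99 101  94  82  82
292 101 103 105 107 117 148 168 163 164 161 158 160 162 160 161 161 162 161 160 162 163 162 148 117  91  95  93  76
296 103 112 137 162 162 161 161 158 153 152 150 153 152 145 147 153 151 153 154 156 158 158 157 160 160 145 102  58
300 128 161 162 161 158 157 154 145 104  67  68  68  66  64  65  70  77  77  77  98 143 152 155 158 156 158 156  65
304 161 161 161 159 154 125  67  67  67  65  65  66  65  66  69  67  68  68  65  68  72  76 132 155 155 155 156  51
308 161 159 158 156 123  67  66  65  67  67  68  67  67  64  67  68  68  67  64  69  70  80  90 123 155 154 154  51
312 162 157 156 130  77  80  68  67  64  64  65  64  65  67  67  68  65  65  64  71  81  88  85  85 142 153 142  50
316 133 158 136  91  78  78  80  79  76  72  68  71  64  67  67  69  72  79  78  83  81  83  84  87 167 173 122  48
320  96  98  98  91  80  79  77  79  83  81  82  82  82  81  86  81  80  82  80  81  84  86  85  98 118 118 108  46
324  90  95  96  96  93  82  80  81  84  82  82  83  82  85  85  81  80  82  82  82  85  85 103 117 119 116  99  46
328  98 120 105  98 104 112  96  83  80  82  82  85  82  84  83  83  84  85  87  87  99 118 121 118 115 113  92  40
332 115 125 118 118 117 117 115 114 111 101  94  90  89  90  88  90 102 110 119 124 120 118 114 116 113 121 133  44
336  84  93  97  95 110 115 119 116 115 113 111 118 116 115 120 118 118 115 117 118 117 114 108 103 110 107 127  40
```

```bash
python3 -m inch '[[0,0,0.03,0,0,0,0.1],[0,0,0.05,0,0,0,0.1],[0,0,0.07,0,0,0,0.1],[0,0,0.09,0,0,0,0.1],[0,0,0.09,0,0,0,0.1],[0,0,0.09,0,0,0,0.1]]'
```

```text
clock: 20.67
eef_pos: [538.8, 138.2, 152.5]
orientation: [3.141, 0.001, -0.117]
ft_force: [0.8, -2.8, -3.7]
gripper_width: 24.6
gripper_force: 60.1
```

```bash
python3 -m inch '[[0,0.006,0,0,0,0,0.1],[0,0.006,0,0,0,0,0.1],[0,0.006,0,0,0,0,0.1]]'; python3 -m inch '[[0,0,0.02,0,0,0,0.1],[0,0,0.03,0,0,0,0.1],[0,0,0.04,0,0,0,0.1],[0,0,0.05,0,0,0,0.1],[0,0,0.06,0,0,0,0.1],[0,0,0.06,0,0,0,0.1],[0,0,0.06,0,0,0,0.1]]'
```

```text
clock: 20.92
eef_pos: [539.0, 137.6, 153.3]
orientation: [-3.141, -0.0, -0.116]
ft_force: [0.1, 0.0, -3.2]
gripper_width: 24.7
gripper_force: 60.2
clock: 21.5
eef_pos: [539.1, 137.2, 141.0]
orientation: [3.141, -0.0, -0.117]
ft_force: [1.7, 0.2, -4.0]
gripper_width: 24.7
gripper_force: 59.9
```

```bash
python3 -m inch '[[0,0.001,0.02,0,0,0,0.1],[0,0.001,0.03,0,0,0,0.1],[0,0.001,0.04,0,0,0,0.1],[0,0.001,0.048,0,0,0,0.1],[0,0.001,0.048,0,0,0,0.1],[0,0.001,0.048,0,0,0,0.1],[0,0.001,0.048,0,0,0,0.1]]'
python3 - <<'E'
from h import *
np.set_printoptions(precision=2,suppress=True)
E_=[]
for i in range(4):
    c=shot('wrist'); s=env.sense(); E_.append(np.r_[s['eef_pos'],s['ft_force'],s['torque']])
print(np.mean(E_,0))
T=toolT()
for k in ['bit_center','bit_screw','bit','spindle_top','flat']:
    for r in nets.pinpoint(k,c)[:1]: print(k,r['point'],r['confidence'],(np.linalg.inv(T)@np.append(onz(c,r['point'],{'bit_center':145,'bit_screw':158,'bit':125,'spindle_top':172,'flat':147}[k]),1))[:2])
s=shot('scene')
for k,z in [('bit_center',145),('bit_screw',158),('spindle_top',172)]:
    for r in nets.pinpoint(k,s)[:4]: print('scene',k,r['point'],r['confidence'],onz(s,r['point'],z), proj(s,[539,137,z]))
g=cv2.cvtColor(c['frame'],cv2.COLOR_BGR2GRAY)
for v in range(264,344,4): print(v,' '.join('%3d'%x for x in g[v,288:348:2]))
g=s['frame'].astype(int); p=proj(s,[539,137,140]).astype(int);print(p)
for v in range(p[1]-16,p[1]+24,2): print(v,' '.join('%d/%d'%(g[v,u,2],g[v,u,0]) for u in range(p[0]-14,p[0]+18,2)))
E
```

```text
clock: 22.08
eef_pos: [539.1, 137.2, 131.3]
orientation: [-3.142, -0.0, -0.117]
ft_force: [4.9, 2.3, -5.4]
gripper_width: 24.5
gripper_force: 59.7
[539.05 137.2  131.39   4.47   2.23  -5.39   0.39  -1.05  -0.  ]
bit_center [315.3, 294.5] 0.84 [-0.03 -0.12]
bit_screw [316.6, 276.6] 0.8 [15.93  0.52]
bit [314.5, 278.4] 0.94 [-0.32 -0.61]
flat [312.1, 286.6] 0.57 [ 5.42 -1.71]
scene bit_center [207.2, 391.7] 0.92 [ 686.98 -479.66  145.  ] [368.05 203.04]
scene bit_center [155.8, 360.1] 0.81 [ 563.9  -503.04  145.  ] [368.05 203.04]
scene bit_center [462.7, 200.4] 0.65 [702.98 310.37 145.  ] [368.05 203.04]
scene bit_center [366.5, 203.4] 0.62 [537.2  133.22 145.  ] [368.05 203.04]
scene bit_screw [199.8, 386.2] 0.93 [ 677.   -485.98  158.  ] [368.35 198.77]
scene bit_screw [157.0, 352.6] 0.77 [ 561.28 -495.39  158.  ] [368.35 198.77]
scene bit_screw [373.7, 203.7] 0.54 [561.13 130.55 158.  ] [368.35 198.77]
scene spindle_top [368.5, 194.9] 0.51 [540.77 134.23 172.  ] [368.67 194.12]
264  89  84  86  89  90  88  90  88  89  91  90  91  88  86  89  80  82  84  86  90  89  86  84  84  82  
[... 3942 characters left out ...]
2/155 195/159 194/158 194/156 194/157 193/157 195/157 196/158 195/158 142/114 86/73 89/73
218 108/92 177/159 174/155 122/100 110/90 168/136 185/149 193/157 197/164 194/157 182/148 166/135 150/121 116/102 85/75 109/99
220 152/127 119/97 163/132 117/97 86/74 101/83 130/107 168/143 167/144 133/109 116/95 109/89 87/72 160/142 170/158 149/128
222 109/91 87/76 89/74 122/99 154/133 150/129 151/125 115/94 85/70 163/140 133/114 89/78 167/156 147/126 96/78 169/149
224 137/119 93/82 84/74 149/126 147/123 165/141 120/101 93/80 92/81 86/74 157/134 190/163 120/99 106/91 103/90 80/66
226 124/105 165/143 165/142 119/99 102/87 82/68 143/121 138/120 119/102 184/157 126/102 89/72 171/147 130/114 108/95 128/118
```

The bit is on the spindle, about 5 mm clear of the worktop. The forces (+4.9, +2.3 N) show light side contact, so I'll centre it.

```bash
python3 -m inch '[[0.003,-0.003,0,0,0,0,0.1],[0.0065,-0.006,0,0,0,0,0.1],[0.0065,-0.006,0,0,0,0,0.1],[0.0065,-0.006,0,0,0,0,0.1],[0.0065,-0.006,0,0,0,0,0.1],[0.0065,-0.006,0,0,0,0,0.1]]'
cat > chk.py <<'E'
from h import *
np.set_printoptions(precision=2,suppress=True)
E_=[]
for i in range(4):
    c=shot('wrist'); s=env.sense(); E_.append(np.r_[s['eef_pos'],s['ft_force'],s['torque']])
print(np.mean(E_,0))
g=cv2.cvtColor(c['frame'],cv2.COLOR_BGR2GRAY)
for v in range(268,344,4): print(v,' '.join('%3d'%x for x in g[v,288:348:2]))
E
python3 chk.py
```

```text
clock: 23.23
eef_pos: [540.1, 137.8, 131.4]
orientation: [3.141, 0.001, -0.117]
ft_force: [-0.0, 0.0, -3.1]
gripper_width: 24.8
gripper_force: 60.2
[540.18 137.85 131.39  -0.57  -0.95  -2.8   -0.21   0.09  -0.  ]
268  86  89  86  88  89  91  91  90  89  89  88  84  68  67  69  66  67  73  85  89  88  86  85  88  82  83  83 170 204 203
272  87  87  90  88  89  93 120 130 134 135 133  92  67  73  68  70  66  71 127 127 128 127 109  87  84  85  83  81 169 204
276  87  88  91 116 128 127 126 124 123 117 116  82  63  70  68  67  65  69 113 117 119 123 124 125 121  99  82  80  73 188
280 102 124 124 124 126 125 109 110 109 109 108  81  66  65  66  66  66  70 108 106 105 104 107 120 123 123 121 118  79  96
284 124 125 118 109 103 105 107 108 110 111 110 112 111 110 111 111 109 107 107 107 105 104 102 104  98 105 117 120 117  84
288  83  89 102 105 106 107 107 110 115 120 133 147 164 169 175 175 170 163 152 134 127 113 108 103 100 100  95  99  80  79
292  80  93 104 102 108 117 150 168 164 163 163 160 162 150 162 163 163 161 161 162 161 164 163 155 121  99  93  91  74  74
296  61 102 112 141
[... 768 characters left out ...]
  63  63  62  62  62  63  63  59  61  65  60  57  57  85 100 117 118 107  47  43
324  47  88  99  98  96  86  52  56  64  61  61  62  60  62  59  60  58  62  66  63  60  54  70 104 118 117 115 100  42  47
328  44  81  97  97 111 110 105  54  62  63  60  61  61  63  60  60  60  60  62  61  55  80 121 120 118 114 115  95  42  43
332  40  59 111 118 119 118 116 116 109  77  58  57  59  64  63  62  69  71  76 109 121 119 118 115 116 112 107  74  44  40
336  39  96 106 106 108 116 114 117 114 113 115 115 118 110 116 119 120 118 117 118 119 119 112 111 107 108 104  96  43  38
340  57 156 152 153 153 153 153 142 126 116 114 111 114 114 118 113 113 113 114 124 135 145 153 153 163 170 172 171  54  42
```

The forces are now about zero and the screw lines up with the flat. The flat's edge is level in the image and the gaps round the spindle are nearly even, so I'm handing in.

```bash
python3 -c "
from bench import env
print(env.hand_in())"
```

```text
the job is handed in; nothing more can be done
None
```

I handed the job in with the gripper holding the large bit upright round the spindle, its screw facing the flat and the flat facing the open front; the bit is about 5 mm above the worktop (by estimate, to a few mm), and no verdict came back.

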